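# Close the row of jar lids on the layout board

## Task

The row of gold jar lids along the long wooden strip on the board has a gap in it. Push the large loose lid across the board into that gap until it touches the long strip, then nudge the last lid of the row along the strip until the four lids stand in one straight row, each touching the next, with the first against the short end stop. Only slide the lids, flat on the board, never pick one up, and leave the small lid, the tools and everything else where they lie.

Things in the scene. Friction and masses are not known exactly. Their poses are not given: they have to be found in the camera images.
- board: Fibreboard panel fixed on the table, 380 (x) x 500 (y) x 9 mm, its top 9 mm above the table; origin at the centre of its underside, z up, +x away from the robot (turned by up to about 7 degrees), +y to the left. The long wooden strip, 20 mm wide and 12 mm high, runs along its whole back edge; the strip's inner face is the plane x = +170 mm. Pliers and wire stick lie along the front edge.
- corner (a point): Inner corner of the long strip and the short end stop, on the board's top; same axes as the board. The strip's inner face is x = 0, the end stop's inner face y = 0. The fixed end stop, 20 mm wide and 12 mm high, reaches 100 mm from the strip towards the robot. In the finished row the lid centres lie at x = -41 mm, y = -41, -123, -205 and -287 mm.
- lid_first: First lid of the row, already in the corner: round tinplate jar lid, gold, 82 mm in diameter, 17 mm high, 18 to 35 g, lying top up on the board; loose. Origin at the centre of its underside, z up (so its origin is 9 mm above the table). It touches the long strip and the end stop to within about 1 mm.
- lid_second: Second lid of the row, same kind as the first (82 mm, 17 mm high, loose), against the long strip to within about 1 mm, up to 8 mm from the first lid. Origin at the centre of its underside.
- lid_last: Last lid of the row, at its open right-hand (-y) end, same kind (82 mm, 17 mm high, loose), against the long strip to within about 1 mm. Between it and the second lid is the gap, 12 to 51 mm wider than a lid. Lids pushed together in a row can step a few millimetres off the strip: look again afterwards. Origin at the centre of its underside.
- lid_loose: The large loose lid to be pushed into the gap, same kind (82 mm, 17 mm high, 18 to 35 g); it lies out on the board in front of the row, to the left or to the right of the gap. Origin at the centre of its underside.
- small_lid: A smaller gold lid of another jar, 51 mm in diameter, 12 mm high, loose on the board in front of the row, on the other side from the large loose lid. Not part of the row: to be left alone. Origin at the centre of its underside.
- pliers: Pliers with red grips lying on the front right part of the board, roughly along y; 160 mm long, 54 mm wide, 14 mm high; origin under the pivot, jaws towards its own +x (60 mm), grips towards -x (100 mm). To be left alone.
- wire_stick: Wooden stick wound with steel wire lying on the front left part of the board, roughly along y; 120 mm long (its own x), 20 mm thick; origin under its middle. To be left alone.
- jar: Closed glass jar with a gold lid standing on the table to the left of the board, 82 mm in diameter, 125 mm high; origin at the centre of its underside. To be left alone. A cordless drill, 235 mm high, stands fixed further back on that side, beyond the board, and a few more such jars further left.
- screwdriver: Screwdriver lying (along its own x, handle to -x) on the table to the right of the board, about 200 mm long, handle about 30 mm thick. To be left alone.
- wire_spool: Black spool of wire standing on its flange on the table to the right of the board, 64 mm in diameter, 38 mm high; origin at the centre of its underside. To be left alone.

How it is judged:
By the outcome, as a careful person would: the job done as asked, in the order asked, and still so for the second after the job is handed in, with the robot touching nothing.
It also fails if it takes over 72 s, if anything falls off the work surface, if the arm or the gripper's body presses on something with over 40 N, if the wrist force passes 120 N, or if a joint passes its speed limit or range.

## Robot

A 7-joint arm with a two-finger parallel gripper is mounted at the origin on the work surface. World frame = base frame: x ahead of the robot, y to its left, z up, the work surface at z = 0. Lengths are in mm, angles in rad, forces in N, time in s.
With the tool pointing down it reaches from about 400 to 875 mm from the base axis. Payload 4.4 kg.
Tool frame: the origin (TCP) lies at the very end of the fingers, on their centre line; the grasp point (between the pads) lies 19 mm behind it (ctrl.grasp_offset is the distance from the TCP to the grasp point, in mm); z points along the fingers, y is the line along which they close (so a half turn about z gives the same grasp; the last joint's range is limited). The gripper opens to 85 mm and grips with 20 to 120 N. Pads are 22 mm wide; open, the fingers measure 114 mm over their backs; the gripper's body (76 mm by 85 mm) begins 54 mm behind the grasp point. The pads swing forward as they close: fully open they stand 13 mm farther back than shut.
Start: joints at [-1.39, 0.628, 0.038, 1.517, -0.027, 0.996, -0.02], TCP at [158.771, 630.325, 231.313] pointing down, gripper open.
Joint ranges: [-3.06, 3.06], [-0.37, 2.12], [-1.25, 1.32], [0.18, 2.47], [-1.1, 4.24], [0.23, 1.98], [-2.94, 2.94]. Speed limits (rad/s): [2.57, 2.57, 3.14, 3.14, 3.14, 3.14, 3.14].

## Interface

Orientations are given as [roll, pitch, yaw] about the fixed x, y, z axes, in that order (R = Rz(yaw) Ry(pitch) Rx(roll)).
In Python, from cell import status, cams, ctrl gives the robot as it stands.
- The arm moves only by the tool move_arm, never from a script. Its argument "plan" is a list of rows, each a list of 3 entries, a list of its own where there are three numbers: the shift along the world's x, y, z in mm, then the turn, a rotation vector about the world's x, y, z in degrees, then the opening, from 0 (shut) to 1 (fully open). In form: [[[x, y, z], [wx, wy, wz], gripper], ...]. A call has 1 to 10 rows; each row shifts and turns the commanded pose from where the row before left it; what a row does not reach is not made up. A row lasts 1/8 s, in which the tool goes at most 62.5 mm and 10.7 degrees, less where a joint would pass 70% of its speed; a pose out of reach is approached as far as the arm can. A call with a gripper value outside its range is refused whole. The fingers move at their own pace and stop on an object; the grip force is fixed at half the most. Time passes only in rows, so rows that do not move let the fingers close. It gives the time, the measured TCP pose, the force, the opening and the grip force at its end, in the units of the state.
- status.read_state(): the state, without advancing time (a new reading comes with each control period).
- cams.get_image(name): name is "scene" or "top" or "wrist"; returns the picture (400x640x3 uint8, blue, green, red); there is no depth.
- cams.camera_params(name): a dict with "K" (3x3 intrinsics, pixels), "pose" (4x4, takes a point from camera to world coordinates); the wrist camera has in their place "tool_from_camera" (4x4, takes a point from camera to tool coordinates, whose origin is the TCP and whose axes are the flange's). Camera axes: x right, y down, z forward; pixel columns grow to the right and rows downward; lengths in mm; the calibration is good to about 2 mm. A picture is of the moment at which its call begins: read the wrist's pose just before it. camera_params takes no time and is no camera call.
- ctrl.finish_job(): hands the job in; it is judged then, once.
The state is a dict: "clock": time; "qpos": joint angles; "qd": joint speeds; "tau": joint torques, N m; "eef_pos": TCP position; "tool_rot": TCP orientation; "force": force on the tool from outside, world axes, zero at the start; "torque": the same for the moment, N m; "width": finger opening in mm; "gripper_force": force on a finger pad.
Only numpy, scipy, OpenCV 4.12 (cv2) and the standard library are available. Lean on these libraries where they do the work, as an engineer would, in place of code of your own. Each camera call takes 0.05 s, during which the arm holds its last target. There are 200 camera calls.

## Working session

There is one attempt and no reset: what is moved stays moved. The work goes in short steps, Python scripts to look and compute and a tool call to move; the robot and the scene stay as the last step left them, time stands still between calls to the robot, and variables do not carry over. Pictures are saved under pics/ and viewed, at most 10 in all, crops included, and the job is handed in when it is done.

Besides the shell and the picture viewer there is one more tool, called after ">>>" by a JSON object that holds its "op" and its "data". move_arm: Moves the arm, as the interface text tells. Its arguments: {"type":"object","properties":{"plan":{"type":"array","items":{"type":"array"}}},"required":["plan"]}

```bash
mkdir -p pics
python3 - <<'E'
from cell import status,cams,ctrl
import cv2
s=status.read_state();print(s)
for n in("top","scene"):
    cv2.imwrite(f"pics/{n}0.png",cams.get_image(n));p=cams.camera_params(n);print(p)
print(cams.camera_params("wrist"))
E
```

```text
{'clock': 0.0, 'qpos': array([-1.38980275,  0.62933291,  0.03844359,  1.51835986, -0.02700555,
        0.99632183, -0.02003638]), 'qd': array([-0.00074295, -0.00145718, -0.00047753,  0.00112897,  0.00052616,
       -0.00012338,  0.0010559 ]), 'tau': array([-5.53980335e-04, -5.63407195e+01,  1.22596655e+00, -1.93456417e+01,
        1.09462984e-02,  1.02675083e-02,  1.06324259e-05]), 'eef_pos': array([158.61019743, 629.70407687, 230.40030164]), 'tool_rot': array([-3.13968882e+00,  2.08451415e-05,  2.89475856e+00]), 'force': array([ 0.20426576,  0.56347703, -0.47574109]), 'torque': array([ 0.04619036,  0.04929219, -0.04635139]), 'gripper_force': 0.0, 'width': 85.82516043469249}
{'K': array([[380.5152405 ,   0.        , 311.5386194 ],
       [  0.        , 380.5152405 , 196.91055163],
       [  0.        ,   0.        ,   1.        ]]), 'pose': array([[-4.77610791e-03, -9.87635133e-01,  1.56697268e-01,
         3.76751851e+02],
       [-9.99573903e-01,  2.02812425e-04, -2.91885635e-02,
        -1.03013257e+01],
       [ 2.87958706e-02, -1.56769907e-01, -9.87215272e-01,
         1.0513841
[... 428 characters left out ...]
+02],
       [-1.65203169e-02, -5.52648270e-01, -8.33250844e-01,
         1.08103397e+03],
       [ 0.00000000e+00,  0.00000000e+00,  0.00000000e+00,
         1.00000000e+00]])}
{'K': array([[355.08335299,   0.        , 320.62545113],
       [  0.        , 355.08335299, 190.72439873],
       [  0.        ,   0.        ,   1.        ]]), 'tool_from_camera': array([[ 9.03767294e-04, -9.53996056e-01, -2.99817793e-01,
         7.69783507e+01],
       [ 9.99999514e-01,  7.44390405e-04,  6.45796713e-04,
        -1.29669169e+00],
       [-3.92906028e-04, -2.99818231e-01,  9.53996265e-01,
        -1.43109130e+02],
       [ 0.00000000e+00,  0.00000000e+00,  0.00000000e+00,
         1.00000000e+00]])}
```

View pics/top0.png

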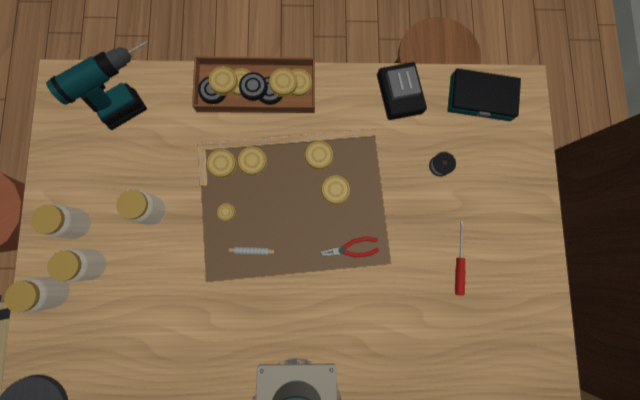

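The top view shows the row at px (221,163), (252,160), gap, (319,155). The loose lid is at (336,189), the small lid at (226,212), the pliers at (350,248) and the stick at (251,251). I'll enlarge the board area.

Run:
```python
import cv2
i=cv2.imread("pics/top0.png")[125:285,190:395]
cv2.imwrite("pics/c0.png",cv2.resize(i,None,fx=3.75,fy=3.75,interpolation=cv2.INTER_CUBIC))
```

```text
(no output)
```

View pics/c0.png

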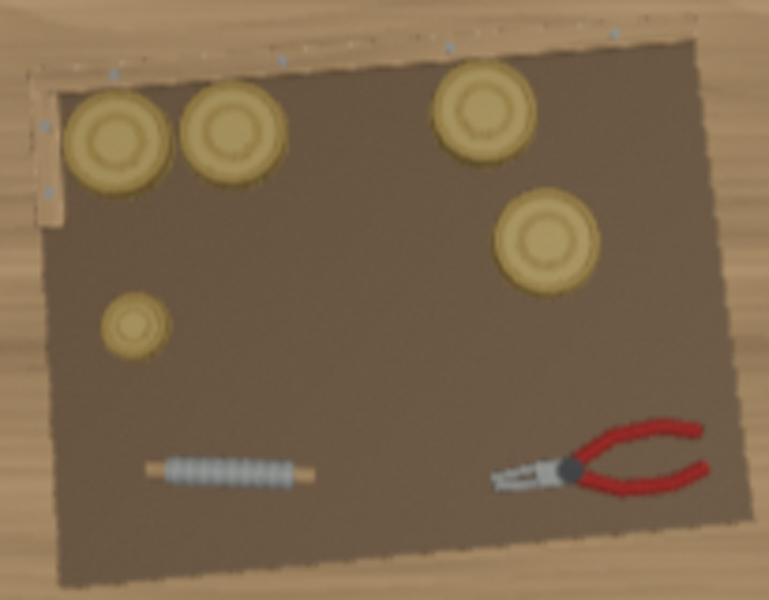

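Lid tops in the crop, first to last along the row: (118,141), (234,132), (485,111). The loose lid is at (547,241) and the small one at (135,325). The strip's inner line runs from (62,93) to (695,41).

```bash
cat > h.py <<'E'
import numpy as np,cv2
from cell import status,cams
from scipy.spatial.transform import Rotation as R
def ray(uv,z,K,P):
    d=P[:3,:3]@np.linalg.inv(K)@[uv[0],uv[1],1]; o=P[:3,3]
    return (o+d*(z-o[2])/d[2])[:2]
def top(uv,z):
    p=cams.camera_params("top"); return ray(uv,z,p["K"],p["pose"])
def wpose(s):
    T=np.eye(4);T[:3,:3]=R.from_euler("xyz",s["tool_rot"]).as_matrix();T[:3,3]=s["eef_pos"]
    return T@cams.camera_params("wrist")["tool_from_camera"]
E
python3 - <<'E'
from h import *
c=lambda x,y:(190+(x-1.4)/3.75,125+(y-1.4)/3.75)
for n,p,z in [("first",(118,141),26),("second",(234,132),26),("last",(485,111),26),("loose",(547,241),26),("small",(135,325),21),("stripL",(62,93),9),("stripR",(695,41),9),("fl",(60,586),9),("fr",(752,519),9),("stick l",(146,468),19),("stick r",(315,475),19),("plier jaw",(495,480),23),("grip",(708,468),23),("grip2",(702,430),23)]:
    print(n,top(c(*p),z).round(1))
# fits: lids by colour
i=cams.get_image("top");i=cv2.resize(i[125:285,190:395],None,fx=3.75,fy=3.75,interpolation=cv2.INTER_CUBIC)
h=cv2.cvtColor(i,cv2.COLOR_BGR2HSV);m=((h[...,1]>95)&(h[...,2]>110)&(h[...,0]>18)&(h[...,0]<32)).astype('u1')*255
m=cv2.morphologyEx(m,cv2.MORPH_OPEN,np.ones((9,9)))
for k in cv2.findContours(m,0,1)[0]:
    if cv2.contourArea(k)>2000:
        (x,y),r=cv2.minEnclosingCircle(k);print((round(x),round(y)),r,top(c(x,y),24).round(1))
E
```

```text
first [636.1 207.8]
second [643.2 123.2]
last [659.7 -61.8]
loose [ 561.8 -106.5]
small [500.9 192.2]
stripL [677.3 254.2]
stripR [ 720.  -223.6]
fl [316.1 241.8]
fr [ 360.3 -253.9]
stick l [398.5 181.7]
stick r [393.1  61.5]
plier jaw [388.9 -67. ]
grip [ 396.8 -220.2]
grip2 [ 423.9 -216.7]
(135, 326) 35.92015075683594 [499.5 191.6]
(546, 243) 56.082298278808594 [ 560.8 -106.3]
(118, 143) 56.58442306518555 [635.  208.1]
(234, 133) 56.04872512817383 [643.2 123.6]
(484, 113) 55.13936233520508 [659.  -61.5]
```

Measured in board axes (turned +5.1°), where xb is towards the strip and yb is to the left:

| Lid | xb (mm) | yb (mm) |
|---|---|---|
| First | 652 | 151 |
| Second | 652 | 66 |
| Last | 652 | -120 |
| Loose | 550 | -156 |

The plan has three steps:
1. Push the loose lid +yb to about -27.
2. Push it +xb to the strip.
3. Nudge the last lid +yb.

I'll use two part-open fingers as a cradle.

>>> {"op": "move_arm", "data": {"plan": [[[32,-33,0],[0,0,-4],0.47],[[32,-33,0],[0,0,-4],0.47],[[32,-33,0],[0,0,-4],0.47],[[32,-33,0],[0,0,-4],0.47],[[32,-33,0],[0,0,-4],0.47],[[32,-33,0],[0,0,-4],0.47],[[32,-33,0],[0,0,-4],0.47],[[32,-33,0],[0,0,-4],0.47],[[32,-33,0],[0,0,-4],0.47],[[32,-33,0],[0,0,-4],0.47]]}}

```text
clock: 1.4
eef_pos: [479.6, 299.2, 231.2]
tool_rot: [-3.141, -0.0, 2.194]
force: [-0.2, 0.6, 0.6]
width: 40.5
gripper_force: 0.0
```

>>> {"op": "move_arm", "data": {"plan": [[[9,-47,0],[0,0,-3],0.47],[[9,-47,0],[0,0,-3],0.47],[[9,-47,0],[0,0,-3],0.47],[[9,-47,0],[0,0,-3],0.47],[[9,-47,0],[0,0,-3],0.47],[[9,-47,0],[0,0,-3],0.47],[[9,-47,0],[0,0,-3],0.47],[[9,-47,0],[0,0,-3],0.47],[[9,-47,0],[0,0,-3],0.47],[[7,-46,0],[0,0,-4],0.47]]}}

```text
clock: 2.65
eef_pos: [566.9, -170.0, 231.1]
tool_rot: [-3.141, -0.0, 1.654]
force: [-0.0, 0.9, -0.4]
width: 40.0
gripper_force: 0.0
```

Run:
```python
from h import *
s=status.read_state();cv2.imwrite("pics/w1.png",cams.get_image("wrist"))
np.save("w1.npy",wpose(s));print({k:s[k] for k in("clock","eef_pos","tool_rot","width","qpos")})
```

```text
{'clock': 2.65, 'eef_pos': array([ 566.93212311, -170.04968086,  231.09917237]), 'tool_rot': array([-3.14149648e+00, -3.00668917e-04,  1.65366833e+00]), 'width': 39.98862891018938, 'qpos': array([-0.00516607,  0.5719205 ,  0.39608838,  1.69351688, -0.26395953,
        0.92938847,  0.57620498])}
```

View pics/w1.png

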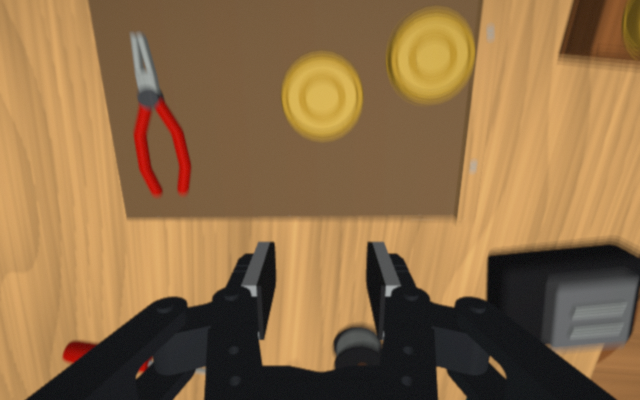

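The wrist view shows the loose lid centred at (322,96), straight ahead of the finger gap, and the last lid at (431,55).

```bash
cat >> h.py <<'E'
A=np.array([[.9961,.0881],[-.0881,.9961]])
E
python3 - <<'E'
from h import *
K=cams.camera_params("wrist")["K"];P=np.load("w1.npy")
for uv,z in[((322,96),26),((431,55),26)]:
    w=ray(uv,z,K,P);print(w,A@w)
print(A@[566.9,-170])
E
```

```text
[ 562.58113982 -109.73214851] [ 550.71967109 -158.86759155]
[659.19402904 -65.09780021] [ 650.88805613 -122.91891275]
[ 549.71209 -219.28089]
```

>>> {"op": "move_arm", "data": {"plan": [[[0,0,-45],[0,0,0.4],0.47],[[0,0,-50],[0,0,0],0.47],[[0,0,-50],[0,0,0],0.47],[[0,0,-40],[0,0,0],0.47],[[0,0,-20],[0,0,0],0.47],[[0,0,-10],[0,0,0],0.47],[[0,0,-4],[0,0,0],0.47],[[0,0,0],[0,0,0],0.47]]}}

```text
clock: 3.7
eef_pos: [567.5, -168.9, 13.2]
tool_rot: [3.14, 0.001, 1.663]
force: [-1.0, -0.3, 0.2]
width: 40.2
gripper_force: 0.0
```

>>> {"op": "move_arm", "data": {"plan": [[[0,5,0],[0,0,0],0.47],[[-1,8,0],[0,0,0],0.47],[[-1,10,0],[0,0,0],0.47],[[-1,11,0],[0,0,0],0.47],[[-1,11,0],[0,0,0],0.47],[[-1,11,0],[0,0,0],0.47],[[-1,11,0],[0,0,0],0.47],[[-1,11,0],[0,0,0],0.47],[[-1,11,0],[0,0,0],0.47],[[-1,11,0],[0,0,0],0.47]]}}

```text
clock: 4.95
eef_pos: [557.7, -67.9, 12.3]
tool_rot: [-3.142, -0.0, 1.663]
force: [-0.4, -1.0, -0.8]
width: 40.1
gripper_force: 0.1
```

Run:
```python
from h import *
s=status.read_state();cv2.imwrite("pics/w2.png",np.hstack([cams.get_image("top")[110:310,180:400],cv2.resize(cams.get_image("wrist"),(320,200))]))
print(s["clock"],s["eef_pos"],A@s["eef_pos"][:2],s["force"])
```

```text
4.95 [557.69845509 -67.92144816  12.28807125] [ 549.53955153 -116.78978841] [-0.36673337 -0.9705306  -0.81182254]
```

View pics/w2.png

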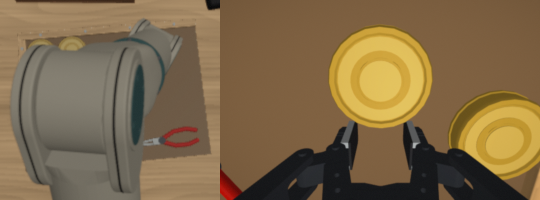

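The lid is seated squarely in the cradle, with its centre at (381,78) in the right half. I'll push 45 mm more, then retreat.

>>> {"op": "move_arm", "data": {"plan": [[[-1,11,0],[0,0,0],0.47],[[-1,10,0],[0,0,0],0.47],[[-1,9,0],[0,0,0],0.47],[[-1,7,0],[0,0,0],0.47],[[0,5,0],[0,0,0],0.47],[[0,3,0],[0,0,0],0.47],[[0,0,0],[0,0,0],0.47],[[1,-8,0],[0,0,0],0.47],[[1,-15,0],[0,0,0],0.47],[[0,0,40],[0,0,0],0.47]]}}

```text
clock: 6.3
eef_pos: [553.7, -50.0, 50.7]
tool_rot: [-3.136, 0.001, 1.659]
force: [1.1, -0.7, 0.6]
width: 40.2
gripper_force: 0.0
```

>>> {"op": "move_arm", "data": {"plan": [[[-20,0,40],[0,0,9],0.47],[[-20,9,40],[0,0,9],0.47],[[-20,10,40],[0,0,9],0.47],[[-20,10,20],[0,0,9],0.47],[[0,10,0],[0,0,9],0.47],[[0,10,0],[0,0,9],0.47],[[0,0,0],[0,0,9],0.47],[[0,0,0],[0,0,9],0.47],[[0,0,0],[0,0,9],0.47],[[0,0,0],[0,0,9],0.47]]}}

```text
clock: 7.55
eef_pos: [475.8, 0.5, 192.4]
tool_rot: [-3.141, 0.0, -3.047]
force: [-0.1, -0.5, 0.3]
width: 40.1
gripper_force: 0.0
```

Run:
```python
from h import *
s=status.read_state();cv2.imwrite("pics/w3.png",cams.get_image("wrist"))
np.save("w3.npy",wpose(s));print({k:s[k] for k in("clock","eef_pos","tool_rot","width","qpos")},A@s["eef_pos"][:2])
```

```text
{'clock': 7.55, 'eef_pos': array([475.82743331,   0.53772762, 192.40067464]), 'tool_rot': array([-3.14081906e+00,  1.63272794e-04, -3.04695896e+00]), 'width': 40.05889601545378, 'qpos': array([-0.03092726,  0.43977244, -0.04129653,  2.0323202 ,  0.0295517 ,
        0.66985742,  1.57396657])} [474.01908012 -41.38476639]
```

View pics/w3.png

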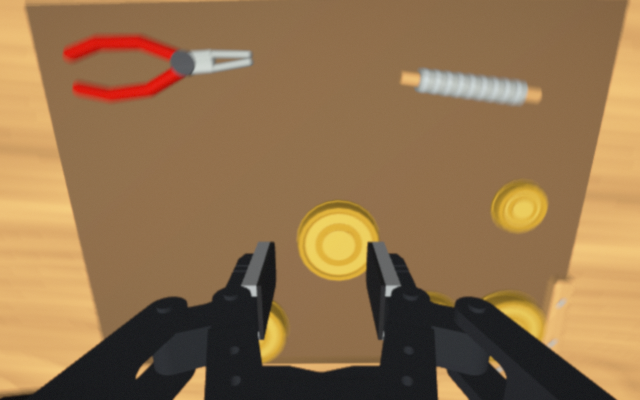

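The camera now faces back towards the robot. The loose lid is at (338,243), with the last lid hidden behind the left finger and the second behind the right one.

Run:
```python
from h import *
K=cams.camera_params("wrist")["K"];P=np.load("w3.npy")
for uv,z in[((339,242),26),((520,208),21)]:
    w=ray(uv,z,K,P);print(w,A@w)
```

```text
[545.31867582  23.80111802] [545.28881148 -24.33428168]
[496.38244324 190.23656211] [511.20639283 145.76334627]
```

>>> {"op": "move_arm", "data": {"plan": [[[5,9,0],[0,0,-0.4],0.47],[[5,9,-20],[0,0,0],0.47],[[0,0,-45],[0,0,0],0.47],[[0,0,-45],[0,0,0],0.47],[[0,0,-40],[0,0,0],0.47],[[0,0,-18],[0,0,0],0.47],[[0,0,-8],[0,0,0],0.47],[[0,0,-4],[0,0,0],0.47],[[0,0,0],[0,0,0],0.47]]}}

```text
clock: 8.72
eef_pos: [486.3, 20.4, 12.8]
tool_rot: [-3.141, 0.001, -3.057]
force: [-0.4, 0.6, 0.5]
width: 40.1
gripper_force: 0.0
```

>>> {"op": "move_arm", "data": {"plan": [[[6,0.5,0],[0,0,0],0.47],[[8,0.7,0],[0,0,0],0.47],[[10,0.9,0],[0,0,0],0.47],[[12,1.1,0],[0,0,0],0.47],[[12,1.1,0],[0,0,0],0.47],[[12,1.1,0],[0,0,0],0.47],[[12,1.1,0],[0,0,0],0.47],[[12,1.1,0],[0,0,0],0.47],[[9,0.8,0],[0,0,0],0.47],[[6,0.5,0],[0,0,0],0.47]]}}

```text
clock: 9.98
eef_pos: [585.3, 29.3, 12.3]
tool_rot: [3.142, 0.0, -3.057]
force: [0.7, -0.4, 0.3]
width: 40.0
gripper_force: 0.1
```

Run:
```python
from h import *
s=status.read_state()
print(s["clock"],s["eef_pos"],A@s["eef_pos"][:2],s["force"])
cv2.imwrite("pics/s1.png",cv2.resize(cams.get_image("scene")[100:320,150:450],None,fx=2.5,fy=2.5))
```

```text
9.975 [585.30705264  29.27559318  12.2651247 ] [585.60353489 -22.40413297] [ 0.66605679 -0.42316194  0.30560052]
```

View pics/s1.png

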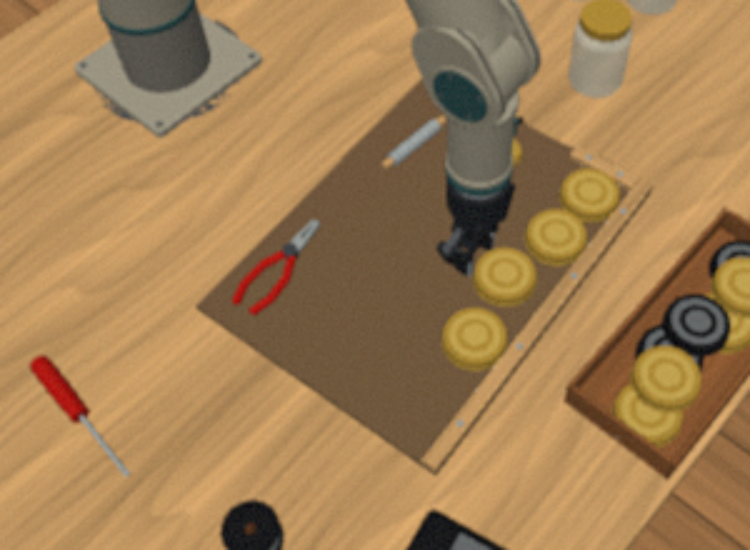

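The lid is entering the gap at (505,275), clear of both neighbours at (556,236) and (475,337). I'll continue to the strip, creeping at the end.

>>> {"op": "move_arm", "data": {"plan": [[[5,0.4,0],[0,0,0],0.47],[[4,0.4,0],[0,0,0],0.47],[[3,0.3,0],[0,0,0],0.47],[[2,0.2,0],[0,0,0],0.47],[[1.5,0.1,0],[0,0,0],0.47],[[1,0.1,0],[0,0,0],0.47],[[1,0.1,0],[0,0,0],0.47],[[0,0,0],[0,0,0],0.47]]}}

```text
clock: 11.02
eef_pos: [602.3, 30.9, 12.3]
tool_rot: [3.142, 0.0, -3.057]
force: [0.2, -0.2, -0.5]
width: 39.9
gripper_force: 0.0
```

>>> {"op": "move_arm", "data": {"plan": [[[1,0.1,0],[0,0,0],0.47],[[1,0.1,0],[0,0,0],0.47],[[0,0,0],[0,0,0],0.47]]}}

```text
clock: 11.4
eef_pos: [604.4, 31.0, 12.3]
tool_rot: [3.142, 0.0, -3.057]
force: [0.3, 0.6, 0.6]
width: 40.2
gripper_force: 0.0
```

>>> {"op": "move_arm", "data": {"plan": [[[1,0.1,0],[0,0,0],0.47],[[1,0.1,0],[0,0,0],0.47],[[0,0,0],[0,0,0],0.47]]}}

```text
clock: 11.78
eef_pos: [606.1, 31.2, 12.3]
tool_rot: [-3.142, -0.001, -3.057]
force: [-0.8, 0.6, 0.6]
width: 40.1
gripper_force: 0.3
```

>>> {"op": "move_arm", "data": {"plan": [[[1,0.1,0],[0,0,0],0.47],[[1,0.1,0],[0,0,0],0.47],[[0,0,0],[0,0,0],0.47]]}}

```text
clock: 12.15
eef_pos: [606.4, 31.2, 12.0]
tool_rot: [-3.141, -0.004, -3.057]
force: [-5.1, -0.4, 2.7]
width: 40.4
gripper_force: 2.4
```

The force rose at tool x 606.3, so the lid is on the strip. I'll retreat and move to behind the last lid.

>>> {"op": "move_arm", "data": {"plan": [[[-5,-0.4,0],[0,0,0],0.47],[[-12,-1,0],[0,0,0],0.47],[[0,0,45],[0,0,0],0.3],[[0,0,50],[0,0,0],0.3],[[8,-17,35],[0,0,-10],0.3],[[8,-17,20],[0,0,-10],0.3],[[8,-17,0],[0,0,-10],0.3],[[9,-17,0],[0,0,-10],0.3],[[9,-17,0],[0,0,-10],0.3],[[9,-18,0],[0,0,-10],0.3]]}}

```text
clock: 13.4
eef_pos: [642.3, -73.4, 162.3]
tool_rot: [3.141, 0.0, 2.174]
force: [-0.3, 0.6, -0.1]
width: 25.2
gripper_force: 0.0
```

>>> {"op": "move_arm", "data": {"plan": [[[9,-18,0],[0,0,-10],0.3],[[9,-18,0],[0,0,-10],0.3],[[9,-18,0],[0,0,-9.8],0.3],[[0,0,0],[0,0,0],0.3]]}}

```text
clock: 13.9
eef_pos: [669.1, -128.9, 162.1]
tool_rot: [3.141, 0.002, 1.658]
force: [-0.8, -0.3, 0.1]
width: 25.7
gripper_force: 0.0
```

Run:
```python
from h import *
s=status.read_state();cv2.imwrite("pics/w4.png",cams.get_image("wrist"))
np.save("w4.npy",wpose(s));print({k:s[k] for k in("clock","eef_pos","tool_rot","width","qpos")},A@s["eef_pos"][:2])
```

```text
{'clock': 13.9, 'eef_pos': array([ 669.079848  , -128.87921415,  162.11708715]), 'tool_rot': array([3.14141280e+00, 2.03461532e-03, 1.65846766e+00]), 'width': 25.654900586604086, 'qpos': array([-0.06681536,  0.77836029,  0.39257149,  1.49528266, -0.33805618,
        0.93469412,  0.51323931])} [ 655.11617783 -187.32251982]
```

View pics/w4.png

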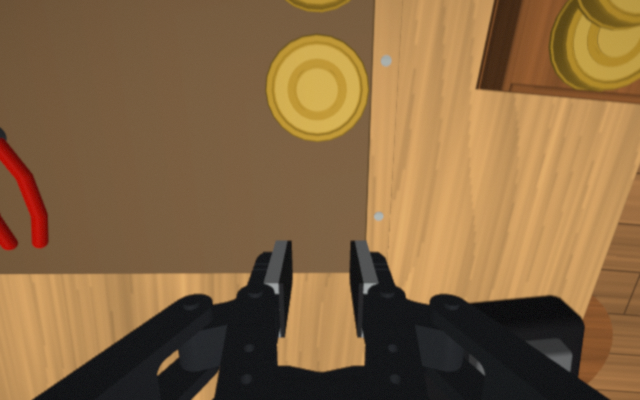

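The last lid is at (317,88), in line with the finger gap and against the strip. I'll descend and nudge it.

>>> {"op": "move_arm", "data": {"plan": [[[0,0,-45],[0,0,0],0.3],[[0,0,-45],[0,0,0],0.3],[[0,0,-35],[0,0,0],0.3],[[0,0,-14],[0,0,0],0.3],[[0,0,-7],[0,0,0],0.3],[[0,0,-4],[0,0,0],0.3],[[0,0,0],[0,0,0],0.3]]}}

```text
clock: 14.82
eef_pos: [669.9, -127.0, 13.3]
tool_rot: [3.14, 0.0, 1.659]
force: [1.2, 1.2, -0.3]
width: 25.7
gripper_force: 0.0
```

>>> {"op": "move_arm", "data": {"plan": [[[-0.4,5,0],[0,0,0],0.3],[[-0.5,6,0],[0,0,0],0.3],[[-0.4,4,0],[0,0,0],0.3],[[-0.4,4,0],[0,0,0],0.3],[[-0.4,4,0],[0,0,0],0.3],[[-0.4,4,0],[0,0,0],0.3],[[-0.3,3,0],[0,0,0],0.3],[[-0.3,3,0],[0,0,0],0.3],[[-0.2,2,0],[0,0,0],0.3],[[0,0,0],[0,0,0],0.3]]}}

```text
clock: 16.08
eef_pos: [665.8, -92.0, 12.3]
tool_rot: [-3.141, 0.0, 1.659]
force: [-1.6, -1.4, 1.2]
width: 25.2
gripper_force: 0.9
```

Run:
```python
from h import *
s=status.read_state()
print(s["clock"],s["eef_pos"],A@s["eef_pos"][:2],s["force"])
a=cams.get_image("scene")[120:280,280:440];b=cams.get_image("wrist")[::2,::2]
cv2.imwrite("pics/s2.png",np.hstack([cv2.resize(a,(480,480)),cv2.copyMakeBorder(b,0,280,0,0,0)]))
```

```text
16.075 [665.79124605 -91.98538101  12.30256917] [ 655.09074812 -150.2828468 ] [-1.59120147 -1.41868831  1.16706767]
```

View pics/s2.png

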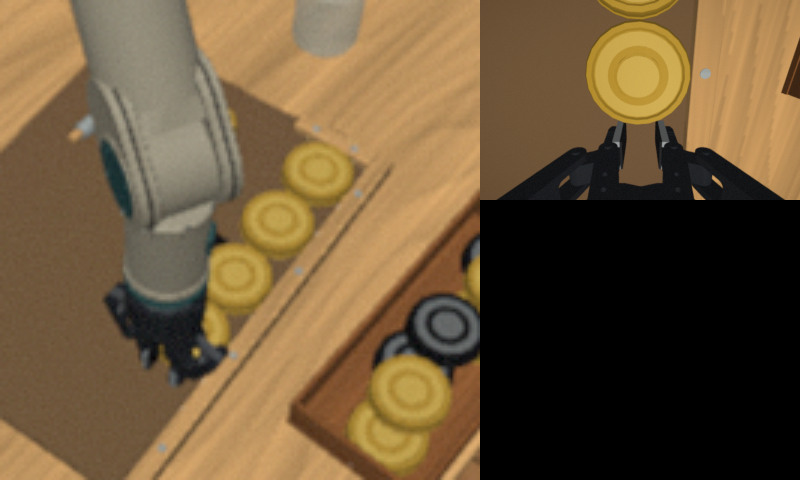

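The row is nearly closed, and the last lid touches or almost touches its neighbour (wrist inset, at about (638,20)). I'll creep while watching the force.

>>> {"op": "move_arm", "data": {"plan": [[[-0.1,1,0],[0,0,0],0.3],[[-0.1,1,0],[0,0,0],0.3],[[-0.1,1,0],[0,0,0],0.3],[[0,0,0],[0,0,0],0.3]]}}

```text
clock: 16.68
eef_pos: [665.6, -88.7, 12.3]
tool_rot: [-3.141, -0.0, 1.659]
force: [-1.9, -1.0, 1.1]
width: 25.9
gripper_force: 0.9
```

>>> {"op": "move_arm", "data": {"plan": [[[-0.1,1,0],[0,0,0],0.3],[[-0.1,1,0],[0,0,0],0.3],[[0,0,0],[0,0,0],0.3]]}}

```text
clock: 17.05
eef_pos: [665.5, -86.7, 12.3]
tool_rot: [-3.142, -0.0, 1.659]
force: [-0.9, -1.3, 0.0]
width: 25.7
gripper_force: 0.9
```

>>> {"op": "move_arm", "data": {"plan": [[[-0.1,1,0],[0,0,0],0.3],[[-0.1,1,0],[0,0,0],0.3],[[0,0,0],[0,0,0],0.3]]}}

```text
clock: 17.42
eef_pos: [665.3, -84.8, 12.3]
tool_rot: [3.142, -0.0, 1.659]
force: [-1.4, -1.5, 0.5]
width: 25.5
gripper_force: 0.8
```

>>> {"op": "move_arm", "data": {"plan": [[[-0.1,1,0],[0,0,0],0.3],[[0,0,0],[0,0,0],0.3]]}}

```text
clock: 17.68
eef_pos: [665.2, -84.5, 12.4]
tool_rot: [3.142, 0.001, 1.659]
force: [-2.3, -2.8, 0.5]
width: 25.5
gripper_force: 1.6
```

>>> {"op": "move_arm", "data": {"plan": [[[-0.1,1,0],[0,0,0],0.3],[[0,0,0],[0,0,0],0.3]]}}

```text
clock: 17.92
eef_pos: [665.0, -84.2, 12.4]
tool_rot: [3.142, 0.002, 1.659]
force: [-1.6, -5.2, -0.1]
width: 25.5
gripper_force: 2.6
```

Run:
```python
from h import *
s=status.read_state()
print(s["clock"],s["eef_pos"],A@s["eef_pos"][:2],s["force"])
```

```text
17.925 [665.04091608 -84.21148387  12.37178221] [ 655.02822478 -142.47316379] [-1.62913038 -5.15586035 -0.14630443]
```

The force rises with hardly any motion, so the row is closed against the stop. I'll retreat clear of the view and check.

>>> {"op": "move_arm", "data": {"plan": [[[0.2,-2,0],[0,0,0],0.3],[[0.5,-6,0],[0,0,0],0.3],[[1,-12,0],[0,0,0],0.3],[[0,-5,45],[0,0,0],0.3],[[0,-10,50],[0,0,0],0.3],[[-20,-45,40],[0,0,-5],0.3],[[-30,-45,30],[0,0,-5],0.3],[[-30,-45,0],[0,0,-5],0.3],[[-30,-45,0],[0,0,-5],0.3],[[-30,-45,0],[0,0,-5],0.3]]}}

```text
clock: 19.18
eef_pos: [526.4, -344.0, 177.2]
tool_rot: [3.14, -0.0, 1.22]
force: [0.2, 0.7, 0.8]
width: 25.9
gripper_force: 0.0
```

>>> {"op": "move_arm", "data": {"plan": [[[-35,-45,0],[0,0,-5],0.3],[[-35,-45,0],[0,0,-5],0.3],[[-35,-45,0],[0,0,-5],0.3],[[-35,-30,0],[0,0,-5],0.3],[[0,0,0],[0,0,0],0.3]]}}

```text
clock: 19.8
eef_pos: [381.9, -511.6, 177.4]
tool_rot: [3.141, 0.004, 0.865]
force: [0.3, -1.2, 0.1]
width: 25.6
gripper_force: 0.0
```

Run:
```python
from h import *
i=cams.get_image("top");cv2.imwrite("pics/top1.png",i)
i=cv2.resize(i[125:285,190:395],None,fx=3.75,fy=3.75,interpolation=cv2.INTER_CUBIC)
j=cams.get_image("scene")
cv2.imwrite("pics/c1.png",np.vstack([i[:300],cv2.resize(j[120:270,265:459],(i.shape[1],int(150*i.shape[1]/194)))[:300]]))
c=lambda x,y:(190+(x-1.4)/3.75,125+(y-1.4)/3.75)
h=cv2.cvtColor(i,cv2.COLOR_BGR2HSV);m=((h[...,1]>95)&(h[...,2]>110)&(h[...,0]>18)&(h[...,0]<32)).astype('u1')*255
m=cv2.erode(m,np.ones((25,25)))
n,l,st,ce=cv2.connectedComponentsWithStats(m)
for k in range(1,n):
    if st[k,4]>300: print(st[k,4],ce[k].round(1),(A@top(c(*ce[k]),24)).round(1))
```

```text
4341 [449.3 112.9] [653.  -93.3]
4514 [339.  122.6] [652.6 -11.3]
4569 [228.  132.7] [651.9  70.7]
4598 [115.7 141.8] [652. 153.]
1124 [135.  326.1] [514.7 146.8]
```

View pics/c1.png

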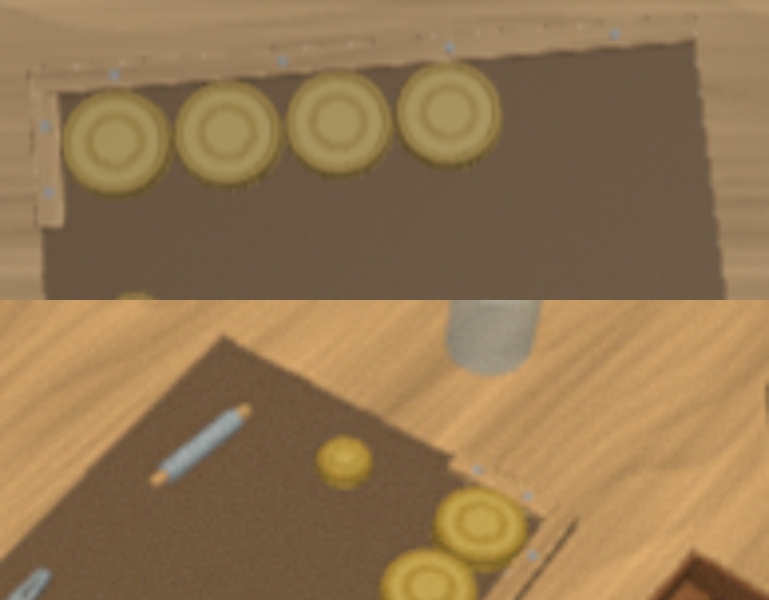

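The four lids stand in one straight row at crop px (116,142), (228,133), (339,123) and (449,113). The spacings are 82.3, 82.0 and 82.0 mm, the row is within about 1 mm of the strip line, and the first lid is at the stop. I'm handing in.

```bash
python3 -c "
from cell import ctrl
print(ctrl.finish_job())"
```

```text
the job is handed in; nothing more can be done
None
```

The job is handed in: the loose lid is in the gap and the four lids stand in one straight, touching row along the strip, the first against the end stop, after about 20 s; nothing else was touched.

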